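# Peel a sample tray off a stuck stack and present it under the filling funnel

### The job

The nested sample trays have stuck together, and a straight pull brings up the whole stack. Peel off only the top tray from one corner: raise that corner while the corner across from it still rests on the tray beneath, so that the tray lets go bit by bit and the rest of the stack stays on the table where it stands. Then carry the tray to the funnel on the stand and finish while still holding it there in the gripper, level and still and clear of the stand, with the spout over the middle of the tray and the spout's tip within about 2 cm of the height of the tray's rim; leave the other things on the bench alone.

Things in the scene. Friction and masses are not known exactly. Their poses are not given: they have to be found in the camera images.
- tray: The top tray of the stack: plain grey plastic, open at the top, 200 (x) x 120 (y) x 40 mm, 0.17 kg. Origin: centre of its underside, z up. A flat rim band runs all round, 10 mm wide, inner and outer face upright; rim top 40 mm, skirt bottom 22 mm above the origin. Inner floor 160 x 80 mm, 2 mm above the origin. Seated, its skirt rests on the rim of the tray beneath, yaw the same.
- stack: The rest of the stack, one loose piece of 1.15 kg: four like trays nested at 18 mm pitch on a moulded base 202 x 122 mm, standing on the table. Origin: centre of its underside; x along its length. Its rim is 94 mm above the origin (112 mm with the top tray seated). The seated tray's origin is 72 mm above the stack's.
- corner_a (a point): Rim top of the tray at its corner (-95, -55, 40) mm in the tray's frame. To grip: pinch the rim band from above, one finger inside the tray, one outside, the fingertips no deeper than 16 mm below the rim top, else they pinch the tray beneath too. 30 to 40 mm from a corner, along a long side, is free for both fingers.
- corner_b (a point): Rim top at the corner (-95, +55, 40) mm. How it sticks: eight small sprung snap nubs of the tray beneath hold the tray (on each end 30 mm either side of the middle, on each long side 25 mm either side of the middle). It rises about 2.5 mm freely, then each nub resists with 1.5 to 2.5 N until that place has risen about 7 mm.
- corner_c (a point): Rim top at the corner (+95, +55, 40) mm, across from corner_a. How it comes off: lifted straight, all nubs hold together and the whole stack comes along. Turned up slowly about the skirt edge of the far short end, the nubs let go row after row and after 0.14 to 0.18 rad it lifts off; turned about a long side the stack more easily tips along.
- corner_d (a point): Rim top at the corner (+95, -55, 40) mm, across from corner_b.
- stand: Filling stand, fixed. Origin: on the table right below the spout. Base plate 130 x 100 mm (y), 16 mm tall, from x = 45 to 175 mm; steel rod of 10 mm, 316 mm tall, at x = +145 mm with a boss head; ring arm along x, 8 mm thick, 233 mm high, carrying a pale funnel, mouth up, stem straight down. The rod stands behind the spout, a little to the left.
- spout_tip (a point): Lower end of the funnel's stem, 175 mm above the table. The stem is about 8 mm thick; the funnel reaches 75 mm up from here and is 71 mm wide at its mouth, so keep the hand to one end of the tray.
- reagent_amber: Bystander: amber reagent bottle with a blue cap, 56 mm wide, 106 mm tall; origin at the centre of its underside.
- stopper_0: Bystander: rubber stopper, 27 mm wide, 26 mm tall; origin at the centre of its underside.

How it is judged:
By the outcome, as a careful person would: the job done as asked, in the order asked, and still so for the second after the job is handed in, while the arm keeps its last pose, push and grip.
It also fails if it takes over 48 s, if anything falls off the work surface, if the arm or the gripper's body presses on something with over 40 N, if the wrist force passes 120 N, or if a joint passes its speed limit or range.

### The arm

A 6-joint arm with a two-finger parallel gripper is mounted at the origin on a cart in front of the work surface, level with it; the furniture and walls round the work are solid. World frame = base frame: x ahead of the robot, y to its left, z up, the work surface at z = 0. Lengths are in m, angles in rad, forces in N, time in s.
With the tool pointing down it reaches from about 0.325 to 0.775 m from the base axis. Payload 5.5 kg.
Tool frame: the origin (TCP) lies midway between the tips of the shut fingers; the grasp point (between the pads) lies env.tcp_to_grasp behind it (env.tcp_to_grasp is the distance from the TCP to the grasp point, in m); z points along the fingers, y is the line along which they close (so a half turn about z gives the same grasp; the last joint's range is limited). The gripper opens to 85 mm and grips with 20 to 120 N. Pads are 22 mm wide; open, the fingers measure 114 mm over their backs; the gripper's body (76 mm by 85 mm) begins 54 mm behind the grasp point. The pads swing forward as they close: fully open they stand 13 mm farther back than shut.
Start: joints at [1.129, 0.091, 1.231, -0, 1.82, -0.057], TCP at [0.225, 0.556, 0.231] pointing down, gripper open.
Joint ranges: [-2.87, 2.87], [-0.86, 2.18], [0.17, 2.46], [-1.51, 4.65], [0.06, 2.69], [-2.65, 2.65]. Speed limits (rad/s): [2.57, 2.57, 3.01, 3.14, 3.14, 3.14].

### API

Orientations are given as a unit quaternion [x, y, z, w].
In Python, from station import env gives the robot as it stands.
- The arm moves only by the tool nudge_tcp, called after ">>>" as name(argument=value, ...) on one line, values as JSON. Schema: {"type":"object","properties":{"ticks":{"type":"object","properties":{"segments":{"type":"array","items":{"type":"array","items":{"type":"number"},"minItems":4,"maxItems":4},"minItems":1,"maxItems":20}},"additionalProperties":false,"required":["segments"]},"aperture":{"type":"number"},"only":{"type":"string"},"quiet":{"type":"boolean"},"lines":{"type":"string"}},"required":["ticks"],"additionalProperties":false}. ticks is an object whose key "segments" holds a list of rows, 1 to 20 of them, each of 4 numbers: dx, dy, dz in m, then a turn about the tool's z in rad; each row shifts and turns the commanded pose from where the row before left it, along the tool's axes as they then stand; what a row does not reach is not made up. A row lasts 1/8 s, in which the tool goes at most 0.0625 m and 0.188 rad, less where a joint would pass 70% of its speed; a pose out of reach is approached as far as the arm can. aperture is the opening from 0.0 (shut) to 1.0 (fully open), set as the call begins (left out keeps the last). The fingers move at their own pace and stop on an object; the grip force is fixed at half the most. Time passes only in rows, so rows that do not move let the fingers close. The tool returns the time, the measured TCP pose, the force, the opening and the grip force at its end. only (a regular expression) keeps the lines of the reply that match it, lines (a string "A,B") keeps lines A to B, and quiet returns only ok. Input that does not fit is refused with a message, and nothing moves.
- env.sense(): the state, without advancing time (a new reading comes with each control period).
- env.snapshot(name): name is "scene" or "top"; returns a dict with "frame" (400x640x3 uint8, blue, green, red), "mtx" (3x3 intrinsics, pixels), "rvec" (rotation vector, rad) and "tvec" (3), from world to camera coordinates, as OpenCV has them. Camera axes: x right, y down, z forward; pixel columns grow to the right and rows downward; lengths in m; the calibration is good to about 2 mm. A picture is of the moment at which its call begins. There is no depth.
- env.job_done(): hands the job in; it is judged then, once.
The state is a dict: "time": time; "qpos": joint angles; "joint_vel": joint speeds; "tau": joint torques, N m; "tcp_pos": TCP position; "ee_rot": TCP orientation; "contact_force": force on the tool from outside, world axes, zero at the start; "torque": the same for the moment, N m; "finger_gap": opening from 0.0 (shut) to 1.0 (fully open); "grip_force": force on a finger pad.
Only numpy, scipy, OpenCV 4.12 (cv2) and the standard library are available. Lean on these libraries where they do the work, as an engineer would, in place of code of your own. Each camera call takes 0.05 s, during which the arm holds its last target. There are 200 camera calls.

## Working session

There is one attempt and no reset: what is moved stays moved. The work goes in short steps, Python scripts to look and compute and a tool call to move; the robot and the scene stay as the last step left them, time stands still between calls to the robot, and variables do not carry over. Pictures are saved under pics/ and viewed, at most 12 in all, crops included, and the job is handed in when it is done.

```bash
ls; mkdir -p pics; python3 - <<'E'
from station import env
import cv2
print(env.sense(), env.tcp_to_grasp)
for n in ("scene","top"):
    s=env.snapshot(n); cv2.imwrite(f"pics/{n}0.png",s["frame"]); print(n,s["mtx"],s["rvec"],s["tvec"])
E
```

```text
pics
station.py
{'time': 0.0, 'qpos': array([ 1.12928140e+00,  9.18810231e-02,  1.23190513e+00,  1.15710352e-05,
        1.81977715e+00, -5.66995485e-02]), 'joint_vel': array([-0.00163413, -0.00041778, -0.00055929, -0.00066874, -0.00052073,
        0.00056667]), 'tau': array([ 7.07984600e-04, -4.58724976e+01, -4.18033218e+01, -9.03984727e-06,
        1.11727774e-02,  4.66892982e-05]), 'tcp_pos': array([0.22511126, 0.55586888, 0.23012672]), 'ee_rot': array([ 1.91221221e-01,  9.81546471e-01, -9.53526617e-04, -2.48355901e-04]), 'contact_force': array([ 0.19213492, -0.15325881, -0.44939751]), 'torque': array([-0.02985878,  0.02223774,  0.05364984]), 'grip_force': 0.0, 'finger_gap': 1.0027231133386474} 0.0187
scene [[479.16451052   0.         321.2049893 ]
 [  0.         479.16451052 199.18177908]
 [  0.           0.           1.        ]] [ 2.17393083 -0.73062356  0.33949823] [-0.40322638  0.32678641  1.02559284]
top [[387.26397839   0.         319.40763646]
 [  0.         387.26397839 203.47008332]
 [  0.           0.           1.        ]] [ 2.18215799 -2.14989356  0.16667033] [0.04202367 0.52747312 1.06276478]
```
View pics/scene0.png

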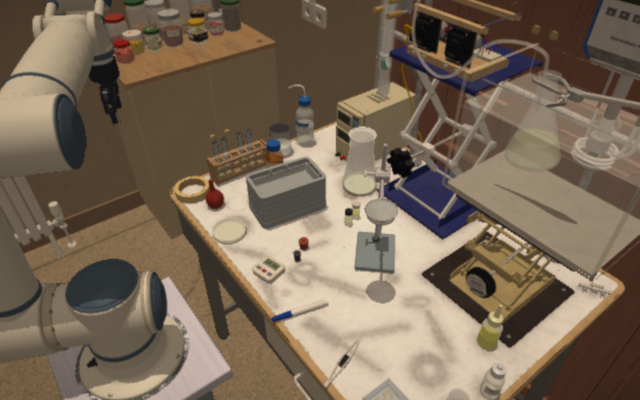

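View pics/top0.png

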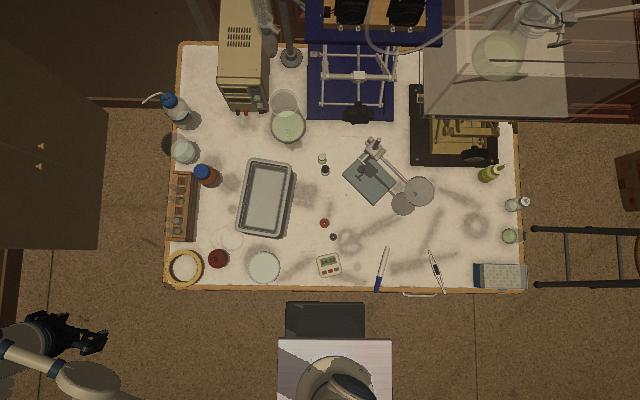

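The top view shows the tray stack at about (266,197), long side roughly along world x. The funnel mouth is at (419,191), with its stand base at (370,177). In the scene view the stack is at (287,190) and the funnel mouth at (381,211). Next I'll measure these.

```bash
cat > h.py <<'E'
import numpy as np, cv2
def ray(s,uv):
    R=cv2.Rodrigues(np.array(s["rvec"],float))[0]; t=np.array(s["tvec"],float).ravel()
    d=R.T@np.linalg.inv(s["mtx"])@np.array([uv[0],uv[1],1.0]); return -R.T@t,d
def onz(s,uv,z):
    c,d=ray(s,uv); return c+d*(z-c[2])/d[2]
def two(a,ua,b,ub):
    c1,d1=ray(a,ua);c2,d2=ray(b,ub)
    k=np.linalg.lstsq(np.c_[d1,-d2],c2-c1,rcond=None)[0]
    p,q=c1+k[0]*d1,c2+k[1]*d2; return (p+q)/2,np.linalg.norm(p-q)
def proj(s,p): return cv2.projectPoints(np.array(p,float).reshape(-1,1,3),np.array(s["rvec"],float),np.array(s["tvec"],float),s["mtx"],None)[0].reshape(-1,2)
E
python3 - <<'E'
from station import env
from h import *
t=env.snapshot("top"); s=env.snapshot("scene")
f=t["frame"]
hsv=cv2.cvtColor(f,cv2.COLOR_BGR2HSV)
m=((hsv[...,2]<185)&(hsv[...,1]<60)).astype(np.uint8)*255
roi=np.zeros_like(m); roi[150:245,228:305]=m[150:245,228:305]
roi=cv2.morphologyEx(roi,cv2.MORPH_OPEN,np.ones((3,3)))
c=max(cv2.findContours(roi,cv2.RETR_EXTERNAL,2)[0],key=cv2.contourArea)
r=cv2.minAreaRect(c); bp=cv2.boxPoints(r); print("rect",r)
w=np.array([onz(t,p,0.112) for p in bp]); print(w, [np.linalg.norm(w[i]-w[(i+1)%4]) for i in range(4)])
a=f[145:250,225:310]; b=f[130:220,335:440]
z=cv2.resize(a,None,fx=5,fy=5,interpolation=2); z2=cv2.resize(cv2.cvtColor(roi,8)[145:250,225:310],None,fx=3.5,fy=5)
cv2.imwrite("pics/stack.png",np.hstack([z,z2[:z.shape[0],:]])[:600,:800])
b=cv2.resize(b,(400,343),interpolation=2); d=cv2.resize(s["frame"][185:305,340:430],(400,533),interpolation=2)
o=np.zeros((533,800,3),np.uint8); o[:343,:400]=b; o[:,400:]=d; cv2.imwrite("pics/fun.png",o)
E
```

```text
rect ((264.5303649902344, 197.69667053222656), (50.06713104248047, 77.04087829589844), 9.659893035888672)
[[0.43985905 0.2733734  0.112     ]
 [0.64177285 0.24761473 0.112     ]
 [0.62149628 0.11623174 0.112     ]
 [0.42001336 0.14540425 0.112     ]] [np.float64(0.20355022525260455), np.float64(0.13293844037674998), np.float64(0.2035838943085285), np.float64(0.12949885652773538)]
```

View pics/stack.png

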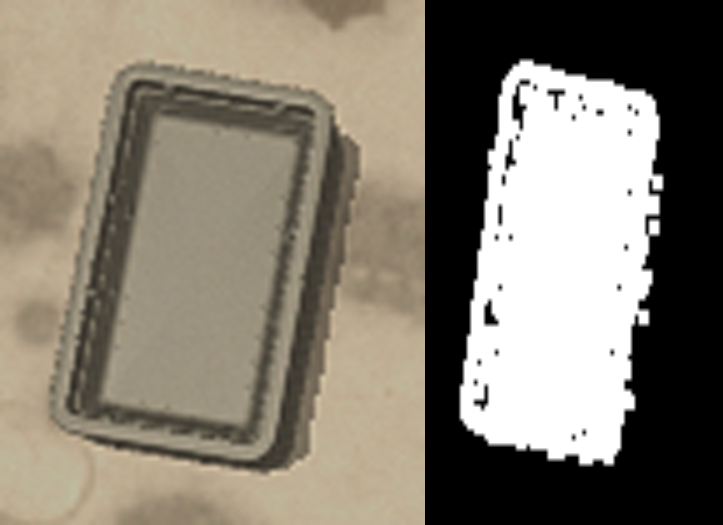

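View pics/fun.png

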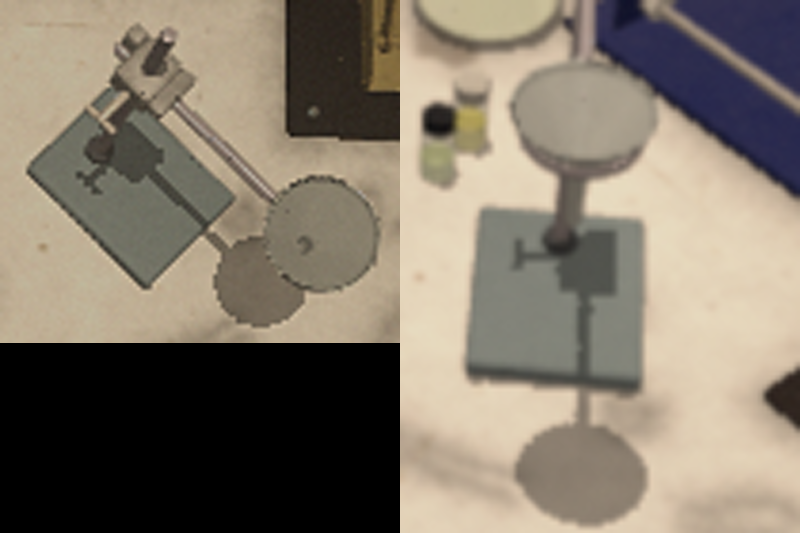

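The stack crop shows the rim's outer corners at about top px (248,157), (292,165), (279,237) and (235,230). There is a shadow on the right and bottom sides, and the inner floor is clear. The funnel crop puts the mouth centre at top (419.5,191.4) and scene (381.4,210.5), with the bore hole at top (415,194).

```bash
python3 - <<'E'
from station import env
from h import *
t=env.snapshot("top"); s=env.snapshot("scene")
q=[(248.4,157.4),(292,165),(278.6,237.4),(234.6,230)]
w=np.array([onz(t,p,0.112)[:2] for p in q]);print("rim",w,w.mean(0),[np.linalg.norm(w[i]-w[(i+1)%4]).round(4) for i in range(4)])
g=cv2.cvtColor(t["frame"],6); 
# floor: bright blob in the middle
k=np.zeros((402,642),np.uint8); f2=g.copy(); cv2.floodFill(f2,k,(265,197),255,3,3,4|cv2.FLOODFILL_MASK_ONLY|(255<<8))
k=cv2.morphologyEx(k[1:-1,1:-1],cv2.MORPH_CLOSE,np.ones((3,3)))
c=max(cv2.findContours(k,0,2)[0],key=cv2.contourArea); r=cv2.minAreaRect(c); 
w=np.array([onz(t,p,0.074)[:2] for p in cv2.boxPoints(r)]);print("floor",r,w,w.mean(0),[np.linalg.norm(w[i]-w[(i+1)%4]).round(4) for i in range(4)])
print("mouth",two(t,(419.5,191.4),s,(381.4,210.5)), onz(t,(419.5,191.4),.25),onz(s,(381.4,210.5),.25))
print("hole",onz(t,(415,193.8),.2),onz(t,(415,193.8),.175))
# base plate corners top crop z=.016
P=[(27,168),(105,88),(235,200),(148,288)]
b=np.array([onz(t,(x/3.81+335,y/3.81+130),.016)[:2] for x,y in P]);print(b,[np.linalg.norm(b[i]-b[(i+1)%4]).round(4) for i in range(4)])
E
```

```text
rim [[0.63677533 0.24191641]
 [0.61838697 0.12590921]
 [0.4262369  0.15627827]
 [0.44370532 0.27041132]] [0.53127613 0.1986288 ] [np.float64(0.1175), np.float64(0.1945), np.float64(0.1155), np.float64(0.1952)]
floor ((264.56561279296875, 198.64364624023438), (28.10605812072754, 57.27320861816406), 10.43747615814209) [[0.46177285 0.24903063]
 [0.61703387 0.22649826]
 [0.60420325 0.15040021]
 [0.44916919 0.17440499]] [0.53304479 0.20008352] [np.float64(0.1569), np.float64(0.0772), np.float64(0.1569), np.float64(0.0757)]
mouth (array([ 0.5314203 , -0.17581517,  0.24369817]), np.float64(7.834474930293358e-05)) [ 0.53033825 -0.17398363  0.25      ] [ 0.52619992 -0.18079658  0.25      ]
hole [ 0.53258119 -0.17724757  0.2       ] [ 0.53657483 -0.18412105  0.175     ]
[[ 0.61632236 -0.01539202]
 [ 0.68018345 -0.07520543]
 [ 0.59437005 -0.17476295]
 [ 0.52549403 -0.10768947]] [np.float64(0.0875), np.float64(0.1314), np.float64(0.0961), np.float64(0.1295)]
```

>>> nudge_tcp(ticks={"segments": [[0, 0, 0, -0.1185], [0, 0, 0, -0.1185], [-0.029, -0.0363, 0, 0], [-0.029, -0.0363, 0, 0], [-0.029, -0.0363, 0, 0], [-0.029, -0.0363, 0, 0], [-0.029, -0.0363, 0, 0], [-0.029, -0.0363, 0, 0], [-0.029, -0.0363, 0, 0], [-0.029, -0.0363, 0, 0], [-0.029, -0.0363, 0, 0], [-0.029, -0.0363, 0, 0], [0, 0, 0.03, 0], [0, 0, 0.03, 0], [0, 0, 0, 0]]}, aperture=0.5)

```text
time: 2.17
tcp_pos: [0.4573, 0.1539, 0.1686]
ee_rot: [0.074, 0.997, -0.001, -0.002]
contact_force: [0.6, 0.4, 1.6]
finger_gap: 0.499
grip_force: 0.0
```

```bash
cat > st.py <<'E'
from station import env
from h import *
from scipy.spatial.transform import Rotation as R
s=env.sense(); M=R.from_quat(s["ee_rot"]).as_matrix()
print("t",round(s["time"],2),"tcp",s["tcp_pos"].round(4),"toolx",M[:,0].round(3),"tooly",M[:,1].round(3),"F",s["contact_force"].round(1),"T",s["torque"].round(2),"gap",round(s["finger_gap"],3),"grip",round(s["grip_force"],1),"q",s["qpos"].round(2))
E
python3 - <<'E'
exec(open('st.py').read())
c=np.array([.5322,.1994]);a=-.148;Rz=np.array([[np.cos(a),-np.sin(a)],[np.sin(a),np.cos(a)]])
loc=np.array([[-.1,-.06],[.1,-.06],[.1,.06],[-.1,.06]])
w=np.c_[(Rz@loc.T).T+c,np.full(4,.112)]; g=Rz@[-.065,-.055]+c; print("grip",g)
o=np.zeros((560,800,3),np.uint8)
for n,x0,y0,k in(("scene",235,145,0),("top",220,145,1)):
    sn=env.snapshot(n); im=cv2.resize(sn["frame"][y0:y0+112,x0:x0+80],None,fx=5,fy=5,interpolation=2)
    p=((proj(sn,w)-[x0-.5,y0-.5])*5).astype(int); gp=((proj(sn,[[*g,.112]])-[x0-.5,y0-.5])*5).astype(int)
    if n=="scene": pass
    cv2.polylines(im,[p.reshape(-1,1,2)],True,(0,0,255),1); cv2.circle(im,tuple(map(int,gp[0])),4,(0,255,0),1)
    o[:,400*k:400*k+400]=im
cv2.imwrite("pics/ov.png",o)
E
```

```text
t 2.17 tcp [0.4573 0.1539 0.1686] toolx [-0.989  0.148  0.005] tooly [ 0.148  0.989 -0.002] F [0.6 0.4 1.6] T [0.02 0.01 0.01] gap 0.499 grip 0.0 q [ 0.25 -0.23  1.64  0.    1.73 -1.17]
grip [0.45980027 0.15458618]
```

View pics/ov.png

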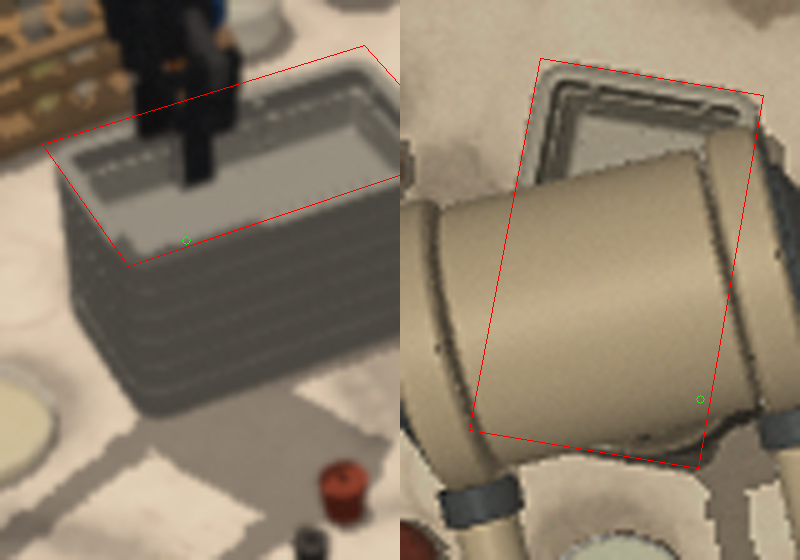

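The overlay matches the rim in both views to about 1 px. The green grip point lies on the right rim band at scene crop (186,240). Next I descend with the fingers astride the band.

>>> nudge_tcp(ticks={"segments": [[-0.0024, 0.001, 0.018, 0], [0, 0, 0.018, 0], [0, 0, 0.017, 0], [0, 0, 0.0155, 0], [0, 0, 0, 0], [0, 0, 0, 0]]}, aperture=0.5)

```text
time: 3.02
tcp_pos: [0.4614, 0.1551, 0.1032]
ee_rot: [0.074, 0.997, 0.0, 0.0]
contact_force: [-0.4, -0.8, -0.4]
finger_gap: 0.499
grip_force: 0.0
```

```bash
python3 st.py
```

```text
t 3.02 tcp [0.4614 0.1551 0.1032] toolx [-0.989  0.147 -0.001] tooly [0.147 0.989 0.   ] F [-0.4 -0.8 -0.4] T [-0.02 -0.01  0.05] gap 0.499 grip 0.0 q [ 0.25 -0.21  1.74 -0.    1.6  -1.17]
```

>>> nudge_tcp(ticks={"segments": [[0, 0, 0, 0], [0, 0, 0, 0], [0, 0, 0, 0], [0, 0, 0, 0]]}, aperture=0.17)

```text
time: 3.52
tcp_pos: [0.4612, 0.155, 0.1029]
ee_rot: [0.074, 0.997, 0.0, 0.0]
contact_force: [-0.1, 0.2, -0.7]
finger_gap: 0.172
grip_force: 0.0
```

```bash
python3 st.py
```

```text
t 3.52 tcp [0.4612 0.155  0.1029] toolx [-0.989  0.147 -0.   ] tooly [0.147 0.989 0.   ] F [-0.1  0.2 -0.7] T [ 0.02 -0.04  0.01] gap 0.172 grip 0.0 q [ 0.25 -0.21  1.74 -0.    1.6  -1.17]
```

>>> nudge_tcp(ticks={"segments": [[0.002, 0, 0.003, 0], [0, 0, 0, 0], [0, 0, 0, 0]]}, aperture=0.13)

```text
time: 3.9
tcp_pos: [0.4591, 0.1553, 0.0997]
ee_rot: [0.074, 0.997, -0.0, -0.0]
contact_force: [-0.5, -0.1, -0.6]
finger_gap: 0.131
grip_force: 0.0
```

```bash
python3 st.py
```

```text
t 3.9 tcp [0.4591 0.1553 0.0997] toolx [-0.989  0.147  0.   ] tooly [ 0.147  0.989 -0.   ] F [-0.5 -0.1 -0.6] T [-0.04 -0.01 -0.01] gap 0.131 grip 0.0 q [ 0.26 -0.21  1.75  0.    1.6  -1.17]
```

>>> nudge_tcp(ticks={"segments": [[0, 0, 0, 0], [0, 0, 0, 0]]}, aperture=0.11)

```text
time: 4.15
tcp_pos: [0.4592, 0.1552, 0.0998]
ee_rot: [0.074, 0.997, -0.0, -0.0]
contact_force: [1.0, 0.5, -0.7]
finger_gap: 0.112
grip_force: 11.6
```

```bash
python3 st.py
```

```text
t 4.15 tcp [0.4592 0.1552 0.0998] toolx [-0.989  0.148  0.   ] tooly [ 0.148  0.989 -0.   ] F [ 1.   0.5 -0.7] T [-0.13 -0.03 -0.08] gap 0.112 grip 11.6 q [ 0.26 -0.21  1.75 -0.    1.6  -1.17]
```

>>> nudge_tcp(ticks={"segments": [[0, 0, 0, 0], [0, 0, 0, 0]]}, aperture=0.10)

```text
time: 4.4
tcp_pos: [0.4592, 0.1553, 0.0998]
ee_rot: [0.074, 0.997, -0.0, 0.0]
contact_force: [0.4, -0.6, 0.1]
finger_gap: 0.104
grip_force: 27.9
```

```bash
python3 st.py
```

```text
t 4.4 tcp [0.4592 0.1553 0.0998] toolx [-0.989  0.147 -0.   ] tooly [ 0.147  0.989 -0.   ] F [ 0.4 -0.6  0.1] T [-0.1  -0.01 -0.09] gap 0.104 grip 27.9 q [ 0.26 -0.21  1.75 -0.    1.6  -1.17]
```

>>> nudge_tcp(ticks={"segments": [[0, 0, -0.001, 0], [0, 0, -0.001, 0], [0, 0, -0.001, 0], [0, 0, -0.001, 0], [0, 0, 0, 0]]})

```text
time: 5.03
tcp_pos: [0.4591, 0.1553, 0.1037]
ee_rot: [0.074, 0.997, -0.0, -0.0]
contact_force: [0.3, -0.0, -2.3]
finger_gap: 0.108
grip_force: 27.7
```

```bash
python3 st.py
```

```text
t 5.03 tcp [0.4591 0.1553 0.1037] toolx [-0.989  0.147  0.   ] tooly [ 0.147  0.989 -0.   ] F [ 0.3 -0.  -2.3] T [-0.15  0.05 -0.08] gap 0.108 grip 27.7 q [ 0.26 -0.21  1.75 -0.    1.61 -1.17]
```

>>> nudge_tcp(ticks={"segments": [[0, 0, -0.001, 0], [0, 0, -0.001, 0], [-0.0005, 0, -0.001, 0], [0, 0, 0, 0]]})

```text
time: 5.52
tcp_pos: [0.4595, 0.1553, 0.1065]
ee_rot: [0.074, 0.997, 0.0, -0.0]
contact_force: [2.0, 1.2, -6.7]
finger_gap: 0.104
grip_force: 27.6
```

```bash
python3 st.py
```

```text
t 5.53 tcp [0.4595 0.1553 0.1065] toolx [-0.989  0.147  0.001] tooly [0.147 0.989 0.   ] F [ 2.   1.2 -6.7] T [-0.04 -0.01 -0.05] gap 0.104 grip 27.6 q [ 0.26 -0.21  1.74  0.    1.61 -1.17]
```

>>> nudge_tcp(ticks={"segments": [[0, 0, -0.001, 0], [-0.0005, 0, -0.001, 0], [0, 0, -0.001, 0], [0, 0, 0, 0]]})

```text
time: 6.02
tcp_pos: [0.4603, 0.1553, 0.1103]
ee_rot: [0.074, 0.997, 0.0, 0.0]
contact_force: [0.4, 2.8, -4.7]
finger_gap: 0.108
grip_force: 29.0
```

```bash
python3 st.py; python3 - <<'E'
from station import env
from h import *
a=env.snapshot("scene")["frame"][140:245,225:345]
cv2.imwrite("pics/peel1.png",cv2.resize(np.hstack([cv2.imread("pics/scene0.png")[140:245,225:345],a])[:, :],(800,350),interpolation=2))
E
```

```text
t 6.03 tcp [0.4603 0.1553 0.1103] toolx [-0.989  0.147 -0.001] tooly [0.147 0.989 0.   ] F [ 0.4  2.8 -4.7] T [0.13 0.05 0.01] gap 0.108 grip 29.0 q [ 0.26 -0.21  1.73  0.    1.62 -1.17]
```

View pics/peel1.png

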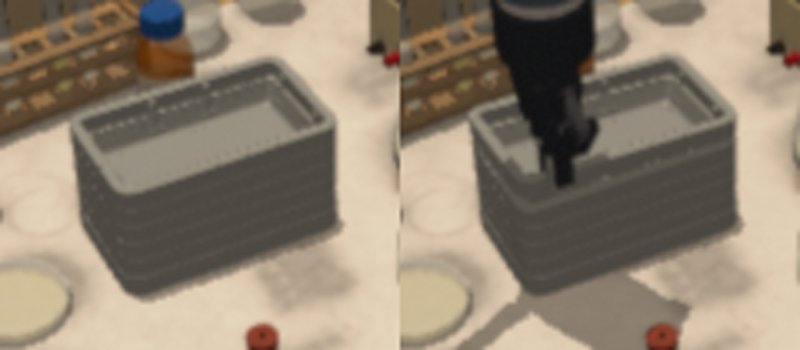

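The picture shows the stack's bottom corner unmoved at crop (535,295), and the near-left rim corner raised about 10 px at (470,115). The gripper shades the near rim. I continue the peel.

>>> nudge_tcp(ticks={"segments": [[0, 0, -0.001, 0], [-0.0005, 0, -0.001, 0], [0, 0, -0.001, 0], [0, 0, -0.001, 0], [0, 0, 0, 0]]})

```text
time: 6.7
tcp_pos: [0.4605, 0.1549, 0.1139]
ee_rot: [0.074, 0.997, -0.0, -0.0]
contact_force: [-0.9, 0.5, -2.8]
finger_gap: 0.107
grip_force: 29.6
```

```bash
python3 st.py
```

```text
t 6.7 tcp [0.4605 0.1549 0.1139] toolx [-0.989  0.147  0.   ] tooly [ 0.147  0.989 -0.   ] F [-0.9  0.5 -2.8] T [-0.21  0.3   0.04] gap 0.107 grip 29.6 q [ 0.25 -0.21  1.73 -0.    1.62 -1.17]
```

>>> nudge_tcp(ticks={"segments": [[-0.0005, 0, -0.001, 0], [0, 0, -0.001, 0], [0, 0, -0.001, 0], [-0.0005, 0, -0.001, 0], [0, 0, 0, 0]]})

```text
time: 7.32
tcp_pos: [0.4616, 0.1549, 0.1179]
ee_rot: [0.074, 0.997, -0.0, 0.0]
contact_force: [0.2, -1.3, -3.3]
finger_gap: 0.106
grip_force: 29.7
```

```bash
python3 st.py
```

```text
t 7.33 tcp [0.4616 0.1549 0.1179] toolx [-0.989  0.147 -0.   ] tooly [ 0.147  0.989 -0.   ] F [ 0.2 -1.3 -3.3] T [-0.25  0.44  0.01] gap 0.106 grip 29.7 q [ 0.25 -0.21  1.72 -0.    1.63 -1.17]
```

>>> nudge_tcp(ticks={"segments": [[0, 0, -0.001, 0], [-0.0005, 0, -0.001, 0], [0, 0, -0.001, 0], [-0.0005, 0, -0.001, 0], [0, 0, 0, 0]]})

```text
time: 7.95
tcp_pos: [0.4627, 0.1549, 0.122]
ee_rot: [0.074, 0.997, 0.0, 0.0]
contact_force: [-1.3, -0.6, -1.9]
finger_gap: 0.11
grip_force: 28.8
```

```bash
python3 st.py; python3 - <<'E'
from station import env
from h import *
o=np.zeros((600,800,3),np.uint8)
a=env.snapshot("scene")["frame"][140:240,235:345]; o[:,:400]=cv2.resize(a,(400,600),interpolation=2)[:,:]
o=np.hstack([cv2.resize(cv2.imread("pics/scene0.png")[140:240,235:345],(400,364),interpolation=2),cv2.resize(a,(400,364),interpolation=2)])
cv2.imwrite("pics/peel2.png",cv2.convertScaleAbs(o,alpha=1.6))
E
```

```text
t 7.95 tcp [0.4627 0.1549 0.122 ] toolx [-0.989  0.147 -0.   ] tooly [0.147 0.989 0.   ] F [-1.3 -0.6 -1.9] T [-0.14  0.48 -0.03] gap 0.11 grip 28.8 q [ 0.25 -0.21  1.71  0.    1.64 -1.17]
```

View pics/peel2.png

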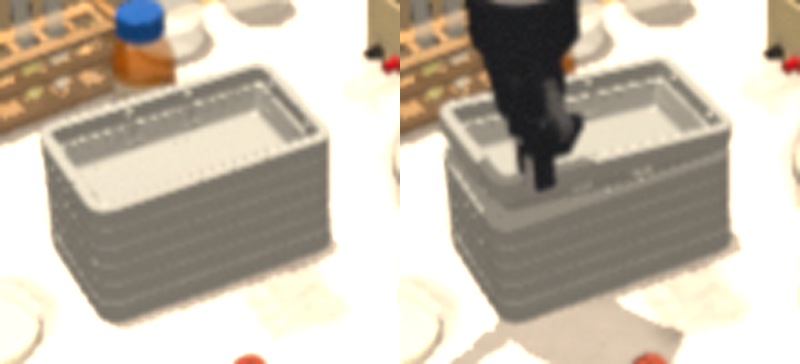

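The near end is now raised (rim at crop (440,110) against (45,135) before). The far end is still seated at (725,125), and the stack foot is unchanged at (515,318). I keep peeling to about 0.2 rad.

>>> nudge_tcp(ticks={"segments": [[0, 0, -0.001, 0], [-0.0005, 0, -0.001, 0], [0, 0, -0.001, 0], [-0.0005, 0, -0.001, 0], [0, 0, 0, 0]]})

```text
time: 8.62
tcp_pos: [0.464, 0.1547, 0.1262]
ee_rot: [0.074, 0.997, 0.0, 0.001]
contact_force: [-0.1, -0.3, -1.5]
finger_gap: 0.111
grip_force: 28.3
```

```bash
python3 st.py
```

```text
t 8.62 tcp [0.464  0.1547 0.1262] toolx [-0.989  0.147 -0.001] tooly [0.147 0.989 0.   ] F [-0.1 -0.3 -1.5] T [-0.06  0.13 -0.01] gap 0.111 grip 28.3 q [ 0.25 -0.21  1.7  -0.    1.64 -1.17]
```

>>> nudge_tcp(ticks={"segments": [[0, 0, -0.001, 0], [-0.0005, 0, -0.001, 0], [0, 0, -0.001, 0], [-0.0005, 0, -0.001, 0], [0, 0, 0, 0]]})

```text
time: 9.25
tcp_pos: [0.4647, 0.1545, 0.1299]
ee_rot: [0.074, 0.997, 0.0, 0.0]
contact_force: [0.8, -0.5, -1.4]
finger_gap: 0.105
grip_force: 28.3
```

```bash
python3 st.py
```

```text
t 9.25 tcp [0.4647 0.1545 0.1299] toolx [-0.989  0.147 -0.   ] tooly [0.147 0.989 0.   ] F [ 0.8 -0.5 -1.4] T [-0.08  0.14 -0.05] gap 0.105 grip 28.3 q [ 0.25 -0.21  1.7  -0.    1.65 -1.17]
```

>>> nudge_tcp(ticks={"segments": [[0, 0, -0.001, 0], [-0.0005, 0, -0.001, 0], [0, 0, -0.001, 0], [-0.0005, 0, -0.001, 0], [0, 0, 0, 0]]})

```text
time: 9.88
tcp_pos: [0.4657, 0.1544, 0.1339]
ee_rot: [0.074, 0.997, 0.0, 0.0]
contact_force: [-0.5, -0.3, -1.6]
finger_gap: 0.11
grip_force: 28.3
```

```bash
python3 st.py
```

```text
t 9.88 tcp [0.4657 0.1544 0.1339] toolx [-0.989  0.147 -0.   ] tooly [0.147 0.989 0.   ] F [-0.5 -0.3 -1.6] T [-0.08  0.12 -0.04] gap 0.11 grip 28.3 q [ 0.25 -0.2   1.69 -0.    1.66 -1.17]
```

The force now equals the tray's weight (1.6 N), so the tray has let go. I lift it clear, and work out a free table spot right of the funnel where I can press the tray level.

>>> nudge_tcp(ticks={"segments": [[0, 0, -0.002, 0], [0, 0, -0.003, 0], [0, 0, -0.004, 0], [0, 0, -0.006, 0], [0, 0, -0.008, 0], [0, 0, -0.01, 0], [0, 0, -0.01, 0], [0, 0, -0.01, 0], [0, 0, -0.01, 0], [0, 0, -0.01, 0], [0, 0, -0.01, 0], [0, 0, -0.01, 0], [0, 0, 0, 0]]})

```text
time: 11.5
tcp_pos: [0.466, 0.1545, 0.228]
ee_rot: [0.074, 0.997, 0.0, 0.001]
contact_force: [0.0, 0.7, -1.8]
finger_gap: 0.106
grip_force: 28.3
```

```bash
python3 st.py; python3 - <<'E'
from station import env
from h import *
s=env.snapshot("scene");t=env.snapshot("top")
for p in [(435,188),(500,188),(500,250),(435,250),(466,218),(442,250),(428,190)]: print(p,onz(t,p,0).round(3)[:2])
a=s["frame"][90:255,180:400]; b=t["frame"][150:300,390:540]
o=np.zeros((600,800,3),np.uint8); o[:300,:400]=cv2.resize(a,(400,300)); 
o=np.hstack([cv2.resize(a,(500,375),interpolation=2),cv2.resize(b,(300,300),interpolation=2)[:375] if 0 else cv2.copyMakeBorder(cv2.resize(b,(300,300),interpolation=2),0,75,0,0,0)])
cv2.imwrite("pics/lift.png",o)
E
```

```text
t 11.5 tcp [0.466  0.1545 0.228 ] toolx [-0.989  0.147 -0.002] tooly [0.147 0.989 0.001] F [ 0.   0.7 -1.8] T [-0.07  0.15 -0.01] gap 0.106 grip 28.3 q [ 0.25 -0.2   1.52 -0.    1.82 -1.17]
(435, 188) [ 0.583 -0.292]
(500, 188) [ 0.586 -0.487]
(500, 250) [ 0.403 -0.478]
(435, 250) [ 0.401 -0.287]
(466, 218) [ 0.495 -0.381]
(442, 250) [ 0.401 -0.308]
(428, 190) [ 0.577 -0.271]
```

View pics/lift.png

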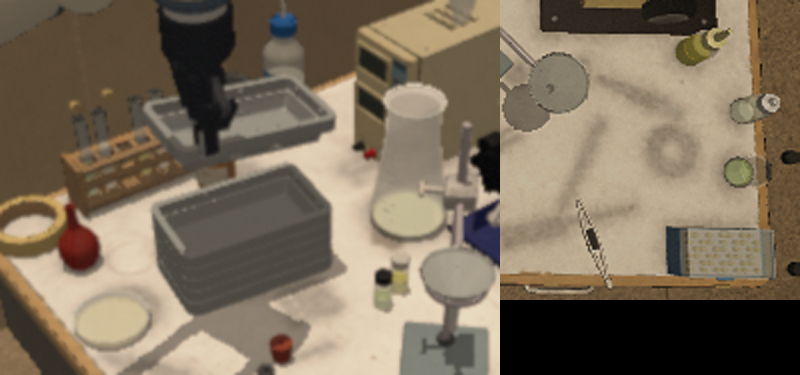

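Tray (at (240,120) in the crop) hangs tilted in the hand. The stack is intact below and the bystanders are untouched. The table right of the funnel is free (right crop, around (630,140)). I carry the tray over, high and in front of the rod.

>>> nudge_tcp(ticks={"segments": [[0.006, -0.001, -0.011, 0], [0.0125, -0.002, -0.023, 0], [0.0125, -0.002, -0.024, 0], [0.0125, -0.002, -0.024, 0], [0.0125, -0.002, -0.024, 0], [0.0125, -0.002, -0.024, 0], [0.0065, -0.001, -0.012, 0], [0, 0, 0, 0]]})

```text
time: 12.6
tcp_pos: [0.3895, 0.1536, 0.3698]
ee_rot: [0.074, 0.997, 0.0, 0.001]
contact_force: [0.1, 0.3, -2.5]
finger_gap: 0.107
grip_force: 28.3
```

>>> nudge_tcp(ticks={"segments": [[-0.003, -0.02, 0, 0], [-0.0045, -0.03, 0, 0], [-0.006, -0.04, 0, 0], [-0.0065, -0.0435, 0, 0], [-0.0065, -0.0435, 0, 0], [-0.0065, -0.0435, 0, 0], [-0.0065, -0.0435, 0, 0], [-0.0065, -0.0435, 0, 0], [-0.0065, -0.0435, 0, 0], [-0.0065, -0.0435, 0, 0], [-0.0065, -0.0435, 0, 0], [-0.006, -0.04, 0, 0], [-0.0045, -0.03, 0, 0], [-0.0045, -0.03, 0, 0], [-0.0035, -0.025, 0, 0], [-0.010, 0.001, 0, 0], [-0.011, 0.002, 0, 0], [-0.011, 0.002, 0, 0], [0, 0, 0, 0]]})

```text
time: 14.98
tcp_pos: [0.4234, -0.4146, 0.3685]
ee_rot: [0.073, 0.997, 0.0, -0.0]
contact_force: [-0.1, -0.9, -1.6]
finger_gap: 0.104
grip_force: 28.3
```

```bash
python3 st.py
```

```text
t 14.97 tcp [ 0.4234 -0.4146  0.3685] toolx [-0.989  0.145  0.   ] tooly [0.145 0.989 0.   ] F [-0.1 -0.9 -1.6] T [-0.09  0.15 -0.03] gap 0.104 grip 28.3 q [-0.83  0.15  0.92  0.    2.07 -2.26]
```

>>> nudge_tcp(ticks={"segments": [[0, 0, 0.012, 0], [0, 0, 0.025, 0], [0, 0, 0.03, 0], [0, 0, 0.03, 0], [0, 0, 0.03, 0], [0, 0, 0.03, 0], [0, 0, 0.03, 0], [0, 0, 0.03, 0], [0, 0, 0.03, 0], [0, 0, 0.02, 0], [0, 0, 0.01, 0], [0, 0, 0, 0], [0, 0, 0, 0]]})

```text
time: 16.6
tcp_pos: [0.4227, -0.416, 0.0933]
ee_rot: [0.074, 0.997, -0.001, 0.001]
contact_force: [0.0, -0.3, -2.4]
finger_gap: 0.105
grip_force: 28.3
```

```bash
python3 st.py; python3 - <<'E'
from station import env
from h import *
s=env.snapshot("scene");t=env.snapshot("top")
a=s["frame"][250:400,380:580]; b=t["frame"][150:300,390:540]
cv2.imwrite("pics/over.png",np.hstack([cv2.resize(a,(480,360),interpolation=2),cv2.resize(b,(320,360),interpolation=2)]))
E
```

```text
t 16.6 tcp [ 0.4227 -0.416   0.0933] toolx [-0.989  0.147 -0.002] tooly [ 0.147  0.989 -0.001] F [ 0.  -0.3 -2.4] T [-0.12  0.12 -0.01] gap 0.105 grip 28.3 q [-0.83  0.09  1.48  0.    1.57 -2.26]
```

View pics/over.png

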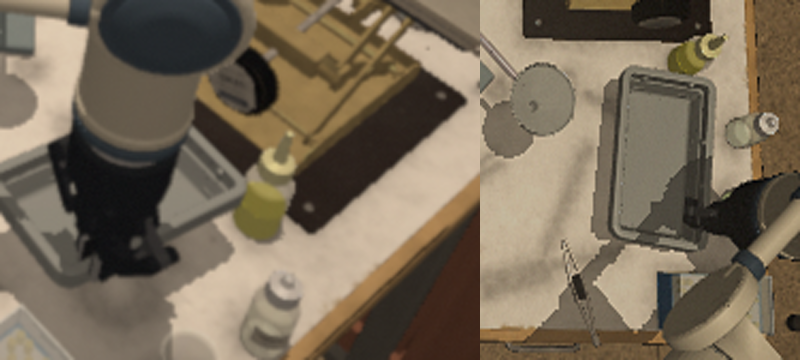

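The tray hovers over the free spot. Its far-right corner at top crop (712,70) is near the yellow bottle at (690,55), so I back off 15 mm. Then I press it level on the table.

>>> nudge_tcp(ticks={"segments": [[0.008, -0.002, 0, 0], [0.008, -0.002, 0.005, 0], [0, 0, 0.012, 0], [0, 0, 0.012, 0], [0, 0, 0.005, 0], [0, 0, 0.002, 0], [0, 0, 0.002, 0], [0, 0, 0.002, 0], [0, 0, 0, 0]]})

```text
time: 17.82
tcp_pos: [0.4058, -0.4171, 0.0518]
ee_rot: [0.074, 0.997, -0.0, 0.0]
contact_force: [-0.9, 0.1, -2.7]
finger_gap: 0.109
grip_force: 28.3
```

```bash
python3 st.py
```

```text
t 17.82 tcp [ 0.4058 -0.4171  0.0518] toolx [-0.989  0.147 -0.   ] tooly [ 0.147  0.989 -0.   ] F [-0.9  0.1 -2.7] T [-0.09  0.18  0.  ] gap 0.109 grip 28.3 q [-0.86  0.08  1.56 -0.    1.5  -2.28]
```

>>> nudge_tcp(ticks={"segments": [[0, 0, 0.002, 0], [0, 0, 0.002, 0], [0, 0, 0.002, 0], [0, 0, 0.002, 0], [0, 0, 0, 0]]})

```text
time: 18.45
tcp_pos: [0.4057, -0.417, 0.0436]
ee_rot: [0.074, 0.997, 0.0, -0.0]
contact_force: [-0.4, -0.2, -1.2]
finger_gap: 0.105
grip_force: 28.1
```

```bash
python3 st.py
```

```text
t 18.45 tcp [ 0.4057 -0.417   0.0436] toolx [-0.989  0.147  0.   ] tooly [0.147 0.989 0.   ] F [-0.4 -0.2 -1.2] T [-0.06  0.1  -0.01] gap 0.105 grip 28.1 q [-0.86  0.09  1.57  0.    1.49 -2.28]
```

>>> nudge_tcp(ticks={"segments": [[0, 0, 0.002, 0], [0, 0, 0.002, 0], [0, 0, 0.002, 0], [0, 0, 0, 0]]})

```text
time: 18.95
tcp_pos: [0.4058, -0.4172, 0.0379]
ee_rot: [0.074, 0.997, -0.0, 0.0]
contact_force: [-1.1, -0.7, -0.3]
finger_gap: 0.108
grip_force: 27.9
```

```bash
python3 st.py
```

```text
t 18.95 tcp [ 0.4058 -0.4172  0.0379] toolx [-0.989  0.148 -0.   ] tooly [ 0.148  0.989 -0.   ] F [-1.1 -0.7 -0.3] T [-0.06 -0.   -0.02] gap 0.108 grip 27.9 q [-0.86  0.09  1.57 -0.    1.47 -2.28]
```

>>> nudge_tcp(ticks={"segments": [[0, 0, 0.002, 0], [0, 0, 0.002, 0], [0, 0, 0.002, 0], [0, 0, 0.002, 0], [0, 0, 0, 0]]})

```text
time: 19.58
tcp_pos: [0.4058, -0.4169, 0.0294]
ee_rot: [0.074, 0.997, 0.0, -0.0]
contact_force: [-0.8, 0.4, 1.6]
finger_gap: 0.105
grip_force: 28.0
```

```bash
python3 st.py
```

```text
t 19.57 tcp [ 0.4058 -0.4169  0.0294] toolx [-0.989  0.147  0.   ] tooly [0.147 0.989 0.   ] F [-0.8  0.4  1.6] T [-0.   -0.01  0.06] gap 0.105 grip 28.0 q [-0.86  0.1   1.58  0.    1.46 -2.28]
```

>>> nudge_tcp(ticks={"segments": [[0, 0, 0.001, 0], [0, 0, 0.001, 0], [0, 0, 0, 0]]})

```text
time: 19.95
tcp_pos: [0.4058, -0.4172, 0.0287]
ee_rot: [0.074, 0.997, -0.0, 0.0]
contact_force: [-3.5, 1.7, 4.6]
finger_gap: 0.108
grip_force: 28.5
```

```bash
python3 st.py
```

```text
t 19.95 tcp [ 0.4058 -0.4172  0.0287] toolx [-0.989  0.147 -0.   ] tooly [ 0.147  0.989 -0.   ] F [-3.5  1.7  4.6] T [0.25 0.25 0.06] gap 0.108 grip 28.5 q [-0.86  0.1   1.58 -0.    1.46 -2.28]
```

>>> nudge_tcp(ticks={"segments": [[0, 0, 0.001, 0], [0, 0, 0.001, 0], [0, 0, 0, 0]]})

```text
time: 20.32
tcp_pos: [0.4058, -0.4176, 0.0284]
ee_rot: [0.074, 0.997, -0.001, 0.0]
contact_force: [-6.1, 2.8, 11.4]
finger_gap: 0.105
grip_force: 29.6
```

```bash
python3 st.py
```

```text
t 20.32 tcp [ 0.4058 -0.4176  0.0284] toolx [-0.989  0.147 -0.001] tooly [ 0.147  0.989 -0.002] F [-6.1  2.8 11.4] T [0.6  0.76 0.03] gap 0.105 grip 29.6 q [-0.86  0.1   1.58 -0.    1.46 -2.28]
```

The descent stalled at TCP z=0.0284, close to the 0.0278 expected for a flat tray, with force rising, so the tray is level on the table. I relieve the push, tighten the grip and lift.

>>> nudge_tcp(ticks={"segments": [[0, 0, -0.001, 0], [0, 0, -0.001, 0], [0, 0, 0, 0], [0, 0, 0, 0]]}, aperture=0.05)

```text
time: 20.82
tcp_pos: [0.4059, -0.4174, 0.0287]
ee_rot: [0.074, 0.997, -0.0, 0.0]
contact_force: [-3.6, 1.3, 5.8]
finger_gap: 0.098
grip_force: 59.7
```

>>> nudge_tcp(ticks={"segments": [[0, 0, 0, 0], [0, 0, 0, 0], [0, 0, 0, 0]]}, aperture=0.0)

```text
time: 21.2
tcp_pos: [0.4059, -0.4174, 0.0287]
ee_rot: [0.074, 0.997, -0.0, 0.0]
contact_force: [-2.7, 1.9, 7.1]
finger_gap: 0.098
grip_force: 59.7
```

```bash
python3 st.py
```

```text
t 21.2 tcp [ 0.4059 -0.4174  0.0287] toolx [-0.989  0.147 -0.001] tooly [ 0.147  0.989 -0.001] F [-2.7  1.9  7.1] T [0.2  0.3  0.09] gap 0.098 grip 59.7 q [-0.86  0.1   1.58 -0.    1.46 -2.28]
```

>>> nudge_tcp(ticks={"segments": [[0, 0, -0.002, 0], [0, 0, -0.005, 0], [0, 0, -0.01, 0], [0, 0, -0.01, 0], [0, 0, -0.01, 0], [0, 0, -0.005, 0], [0, 0, 0, 0]]})

```text
time: 22.08
tcp_pos: [0.406, -0.4173, 0.0705]
ee_rot: [0.074, 0.997, -0.0, 0.0]
contact_force: [0.5, 0.6, -2.0]
finger_gap: 0.095
grip_force: 58.7
```

```bash
python3 st.py
```

```text
t 22.07 tcp [ 0.406  -0.4173  0.0705] toolx [-0.989  0.147 -0.001] tooly [ 0.147  0.989 -0.001] F [ 0.5  0.6 -2. ] T [-0.08  0.13  0.04] gap 0.095 grip 58.7 q [-0.86  0.07  1.54 -0.    1.53 -2.28]
```

>>> nudge_tcp(ticks={"segments": [[0, 0, -0.01, 0], [0, 0, -0.02, 0], [0, 0, -0.02, 0], [0, 0, -0.02, 0], [0, 0, -0.008, 0], [-0.0012, 0.01, 0, 0], [-0.0012, 0.02, 0, 0], [-0.0012, 0.025, 0, 0], [-0.0012, 0.025, 0, 0], [-0.0012, 0.025, 0, 0], [-0.0012, 0.025, 0, 0], [-0.0012, 0.015, 0, 0], [-0.0012, 0.01, 0, 0], [0, 0, 0, 0], [0, 0, 0, 0]]})

```text
time: 23.95
tcp_pos: [0.438, -0.2656, 0.1477]
ee_rot: [0.074, 0.997, -0.0, -0.0]
contact_force: [0.6, 0.3, -2.1]
finger_gap: 0.095
grip_force: 58.7
```

```bash
python3 st.py; python3 - <<'E'
from station import env
from h import *
s=env.snapshot("scene");t=env.snapshot("top")
a=s["frame"][190:340,330:490]; b=t["frame"][130:280,360:520]
cv2.imwrite("pics/near.png",np.hstack([cv2.resize(a,(400,375),interpolation=2),cv2.resize(b,(400,375),interpolation=2)]))
E
```

```text
t 23.95 tcp [ 0.438  -0.2656  0.1477] toolx [-0.989  0.148  0.   ] tooly [ 0.148  0.989 -0.   ] F [ 0.6  0.3 -2.1] T [-0.13  0.09 -0.02] gap 0.095 grip 58.7 q [-0.61 -0.15  1.61 -0.    1.68 -2.03]
```

View pics/near.png

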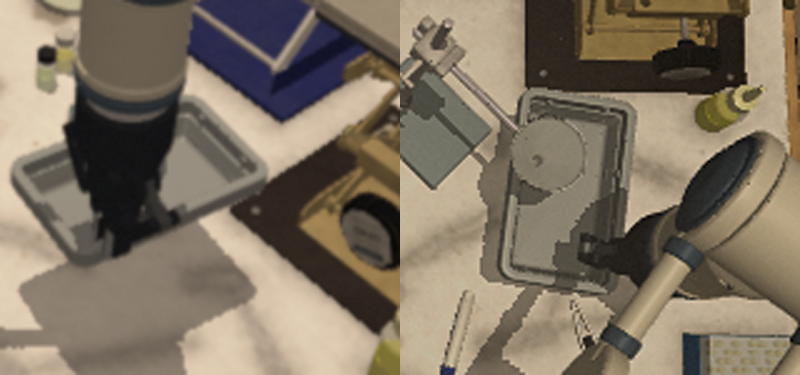

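The tray appears level in the near view: the rim corners are at top crop (523,90), (636,97), (608,290), (497,270), and the hand sits behind it, away from the funnel. I check the centre and level numerically from both views.

```bash
python3 - <<'E'
from station import env
from h import *
s=env.snapshot("scene");t=env.snapshot("top")
T=[(522,88),(638,95),(610,292),(495,273)]  # FL FR NR NL
S=[(197,95),(270,172),(85,265),(12,175)]
w=[]
for a,b in zip(T,S):
    A=((a[0]-400)/2.5+360-.4,a[1]/2.5+130-.4);B=(b[0]/2.5+330-.4,b[1]/2.5+190-.4)
    p,e=two(t,A,s,B);q=onz(t,A,.159);w.append(q);print(p.round(4),round(e,4),q[:2].round(4))
w=np.array(w);print("centre@.159",w.mean(0),"pred",.438+.073,-.2656+.0441)
E
```

```text
[ 0.62   -0.1787  0.1444] 0.0065 [ 0.6137 -0.173 ]
[ 0.6057 -0.2918  0.1507] 0.0113 [ 0.6087 -0.2923]
[ 0.4099 -0.2645  0.1426] 0.0039 [ 0.4079 -0.2577]
[ 0.4274 -0.1487  0.137 ] 0.0032 [ 0.4251 -0.1428]
centre@.159 [ 0.51385653 -0.21643635  0.159     ] pred 0.511 -0.2215
```

Centre agrees with prediction to about 4 mm, and the rough triangulation shows no meaningful tilt. Now the last slow approach, watching the force for any touch on the funnel.

>>> nudge_tcp(ticks={"segments": [[0, 0.006, 0, 0], [0, 0.008, 0, 0], [0, 0.006, 0, 0], [-0.001, 0.004, 0, 0], [0, 0, 0, 0]]})

```text
time: 24.78
tcp_pos: [0.4428, -0.2412, 0.1478]
ee_rot: [0.073, 0.997, -0.0, 0.0]
contact_force: [-0.6, 0.8, -1.0]
finger_gap: 0.097
grip_force: 58.7
```

```bash
python3 st.py
```

```text
t 24.77 tcp [ 0.4428 -0.2412  0.1478] toolx [-0.989  0.147 -0.   ] tooly [ 0.147  0.989 -0.   ] F [-0.6  0.8 -1. ] T [-0.04  0.15 -0.01] gap 0.097 grip 58.7 q [-0.57 -0.17  1.63 -0.    1.68 -1.99]
```

>>> nudge_tcp(ticks={"segments": [[0, 0.004, 0, 0], [0, 0.003, 0, 0], [0, 0.003, 0, 0], [0, 0.002, 0, 0], [0, 0, 0, 0], [0, 0, 0, 0], [0, 0, 0, 0], [0, 0, 0, 0]]})

```text
time: 25.78
tcp_pos: [0.4444, -0.2298, 0.1478]
ee_rot: [0.074, 0.997, -0.0, -0.0]
contact_force: [-0.6, -0.2, -2.1]
finger_gap: 0.096
grip_force: 58.7
```

```bash
python3 st.py; python3 - <<'E'
from station import env
from h import *
s=env.snapshot("scene");t=env.snapshot("top")
a=s["frame"][160:310,320:480]; b=t["frame"][130:280,340:500]
cv2.imwrite("pics/fin.png",np.hstack([cv2.resize(a,(400,375),interpolation=2),cv2.resize(b,(400,375),interpolation=2)]))
E
```

```text
t 25.77 tcp [ 0.4444 -0.2298  0.1478] toolx [-0.989  0.147  0.   ] tooly [ 0.147  0.989 -0.   ] F [-0.6 -0.2 -2.1] T [-0.06  0.1   0.05] gap 0.096 grip 58.7 q [-0.55 -0.18  1.64 -0.    1.68 -1.97]
```

View pics/fin.png

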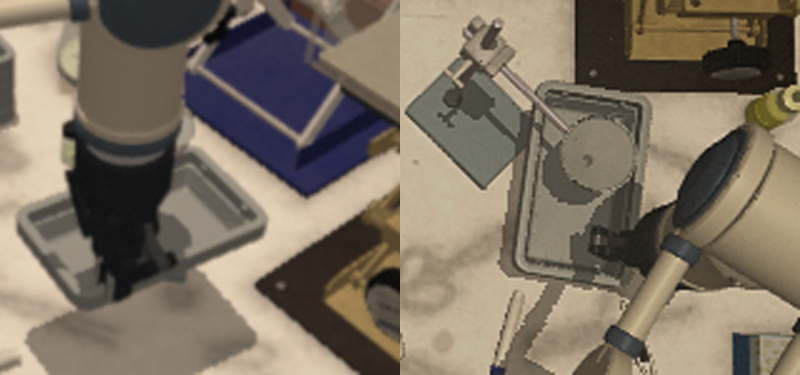

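Final view: the spout axis at the tip height falls at about top crop (580,166), against a tray centre of about (584,183), so it is some 18 mm toward the far end. The hand body at (650,208) is well clear of the funnel, so I centre the tray further.

>>> nudge_tcp(ticks={"segments": [[-0.003, 0.001, 0, 0], [-0.004, 0.001, 0, 0], [-0.003, 0.001, 0, 0], [-0.001, 0, 0, 0], [0, 0, 0, 0], [0, 0, 0, 0], [0, 0, 0, 0], [0, 0, 0, 0], [0, 0, 0, 0], [0, 0, 0, 0]]})

```text
time: 27.12
tcp_pos: [0.4557, -0.2284, 0.1478]
ee_rot: [0.074, 0.997, -0.0, 0.0]
contact_force: [-0.9, 1.0, -2.4]
finger_gap: 0.093
grip_force: 58.7
```

```bash
python3 st.py; python3 - <<'E'
from station import env
from h import *
t=env.snapshot("top")
print(env.sense()["joint_vel"].round(3))
f=t["frame"]; hsv=cv2.cvtColor(f,cv2.COLOR_BGR2HSV)
# left & far rim edges at mid-rows: brightness step check along lines through spout
sp=np.array([.5295,-.1755,.175]);print("tip px",proj(t,[sp]))
c=np.array([.4545+.0735,-.2255+.0445]);print("pred centre",c)
E
```

```text
t 27.12 tcp [ 0.4557 -0.2284  0.1478] toolx [-0.989  0.147 -0.   ] tooly [ 0.147  0.989 -0.   ] F [-0.9  1.  -2.4] T [-0.1   0.16 -0.  ] gap 0.093 grip 58.7 q [-0.53 -0.15  1.62 -0.    1.68 -1.95]
[ 0.     0.001  0.001  0.001 -0.002  0.001]
tip px [[411.60271463 196.55694265]]
pred centre [ 0.528 -0.181]
```

```bash
python3 -c "
from station import env
print(env.job_done())"
```

```text
the job is handed in; nothing more can be done
None
```

I peeled the top tray off from one corner while the stack stayed on the table, and handed the job in at about 27 s. The tray was in the gripper, still and level as far as I could tell, under the spout to within about 1 cm, with the tip about 16 mm above the rim. I have not seen the judge's verdict.

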